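Third hand at the whistle rack

TASK

Set the notched rail, notches up, on the base of the display rack, evenly between the two end cheeks, and ease it back - no ramming - until its back lies flush, end to end, against the ledger along the rear of the rack. I will be driving the screws from behind, so be my third hand: keep pushing the rail against the ledger with a steady 10 newtons or so and finish like that, still pushing, not letting go. Leave the plain strip and everything else on the stall where it lies.

Things in the scene. Friction and masses are not known exactly. Their poses are not given: they have to be found in the camera images.
- rack: Half-built larch display rack, screwed down. Origin: centre of its underside; x to its rear (away from the robot, turned up to 0.35 rad), y to its left, z up. Base 160 (x) by 230 (y), 16 mm thick. On its left and right edges stand full-depth end cheeks 15 mm thick, tops 52 mm above the stall, leaving a clear bay y -100 to +100 mm, open above and towards the robot.
- ledger: The fence: fixed bar along the rack's rear edge, between the cheeks, 18 mm thick (x), 200 mm long (y), 32 mm high, standing on the base (top 48 mm above the stall). Origin: centre of its underside; axes as the rack's. Its flat front face is at -9 mm in its own x, +62 mm in the rack's. Two started screws stick out behind it.
- seat (a point): Where the rail's origin belongs: on top of the base (16 mm above the stall), midway between the cheeks, 11 mm in front of the ledger's front face; +51 mm in the rack's x. Axes as the rack's.
- rail: Notched rail: loose larch bar 176 mm long (x), 22 thick (y), 42 high (z), about 100 g; four notches in its top, 20 mm wide, 10 deep, at x = -60, -20, 20, 60 mm (full height at its middle). Both long faces are flat and alike; either may be the back. Origin: centre of its underside. Drags on the base with 1 to 2 N. Starts notches up on the stall, left or right, the rack on the other side.
- lip: Plain strip without notches, 198 (x) by 12 (y) by 20 mm high, for a later job; leave it. Lies about 90 mm nearer the robot than the rail, roughly parallel to it. Origin: centre of its underside.
- charm: Pewter whistle charm, 45 by 25 by 9 mm, lying about 85 mm beyond the rail. Origin: on the underside, near its middle. Leave it.
- horse_a: Terracotta horse whistle, 110 long by 40 by 88 mm high, standing about 160 mm beyond the rail, past the charm. Origin: between its feet. Leave it.
- horse_b: A second terracotta horse whistle of the same size, standing behind the rack. Leave it.
- spool: Turned linden spool, 44 mm diameter, 60 mm high, standing to the right. Origin: centre of its underside. Leave it.
- screwdriver: Screwdriver, 180 mm long, lying behind the rack. Leave it.
- recorder: Varnished sycamore recorder, 330 mm long, 30 mm thick, lying at the far left of the work area, pointing roughly away from the robot. Origin: underside of its middle. Leave it.
Not all that is in view belongs to the job. Leave any black or grey look-alike of the rail alone.

How it is judged:
By the outcome, as a careful person would: the job done as asked, in the order asked, and still so for the second after the job is handed in, while the arm keeps its last pose, push and grip.
It also fails if it takes over 64 s, if anything falls off the work surface, if the arm or the gripper's body presses on something with over 40 N, if the wrist force passes 120 N, or if a joint passes its speed limit or range.

ROBOT

A 6-joint arm with a two-finger parallel gripper is mounted at the origin on the work surface. World frame = base frame: x ahead of the robot, y to its left, z up, the work surface at z = 0. Lengths are in m, angles in rad, forces in N, time in s.
With the tool pointing down it reaches from about 0.225 to 0.725 m from the base axis. Payload 3.1 kg.
Tool frame: the origin (TCP) lies on the mounting face of the last link; the fingertips stand 173 mm ahead of it and the grasp point (between the pads) lies 155 mm ahead of it (ctrl.tips_ahead is the distance from the TCP to the fingertips, in m); z points along the fingers, y is the direction in which the jaws open and shut (so a half turn about z gives the same grasp; the last joint's range is limited). The gripper opens to 85 mm and grips with 20 to 120 N. Pads are 22 mm wide; open, the fingers measure 114 mm over their backs; the gripper's body (76 mm by 85 mm) begins 54 mm behind the grasp point. The pads swing forward as they close: fully open they stand 13 mm farther back than shut.
Start: joints at [-1.23, 0.048, 0.099, 1.622, 0, 1.443], TCP at [0.237, -0.468, 0.405] pointing down, gripper open.
Joint ranges: [-2.91, 2.91], [-0.99, 1.94], [-1.21, 1.42], [-2.12, 2.29], [-1.49, 1.47], [-3.14, 3.14]. Speed limits (rad/s): [2.79, 2.79, 3.14, 3.14, 3.14, 3.14].

INTERFACE

Orientations are given as a unit quaternion [x, y, z, w].
In Python, from station import get_state, cams, order, ctrl gives the robot as it stands.
- The arm moves only by the tool servo_tool, never from a script. Its argument "commands" is text: rows parted by semicolons, each of 7 numbers parted by spaces: the turn, a rotation vector about the tool's x, y, z in degrees, then the shift along the tool's x, y, z in mm, then the closure, from -1 (fully open) to 1 (shut), so that 0 is half open. A call has 1 to 20 rows; each row shifts and turns the commanded pose from where the row before left it, along the tool's axes as they then stand; what a row does not reach is not made up. A row lasts 1/12 s, in which the tool goes at most 41.7 mm and 7.16 degrees, less where a joint would pass 70% of its speed; a pose out of reach is approached as far as the arm can. A call is refused whole if a number of a shift passes 41.7 or a number of a turn 7.16, either way. A call with a gripper value outside its range is refused whole. The fingers move at their own pace and stop on an object; the grip force is fixed at half the most. Time passes only in rows, so rows that do not move let the fingers close. It gives the time, the measured TCP pose, the force and the opening at its end, in the units of the state.
- get_state(): the state, without advancing time (a new reading comes with each control period).
- cams.snapshot(name): name is "side" or "top" or "wrist"; returns the picture (420x560x3 uint8, red, green, blue); there is no depth.
- cams.get_calibration(name): a dict with "camera_matrix" (3x3 intrinsics, pixels), "pose" (4x4, takes a point from camera to world coordinates). Camera axes: x right, y down, z forward; pixel columns grow to the right and rows downward; lengths in m; the calibration is good to about 2 mm. The wrist camera is an equidistant fisheye: a pixel r from the principal point sees the ray r / f radians off the axis. A picture is of the moment at which its call begins: read the wrist's pose just before it. get_calibration takes no time and is no camera call; for the wrist camera it gives the pose at the moment of the call.
- order.close_job(): hands the job in, once; it reports no verdict.
The state is a dict: "time": time; "q": joint angles; "qvel": joint speeds; "tau": joint torques, N m; "position": TCP position; "orientation": TCP orientation; "contact_force": force on the tool from outside, world axes, zero at the start; "wrist_torque": the same for the moment, N m; "opening": finger opening in m.
Only numpy, scipy, OpenCV 4.12 (cv2) and the standard library are available. Lean on these libraries where they do the work, as an engineer would, in place of code of your own. Each camera call takes 0.05 s, during which the arm holds its last target.

## Working session

There is one attempt and no reset: what is moved stays moved. The work goes in short steps, Python scripts to look and compute and a tool call to move; the robot and the scene stay as the last step left them, time stands still between calls to the robot, and variables do not carry over. Pictures are saved under pics/ and viewed, and the job is handed in when it is done.

Besides the shell and the picture viewer there is one more tool, called after ">>>" as a command line: name --argument value ..., lists and objects as JSON in quotes. servo_tool: Moves the arm, as the interface text tells. Its arguments: {"type":"object","properties":{"commands":{"type":"string"}},"required":["commands"]}

```bash
ls; mkdir -p pics; python3 - <<'E'
from station import get_state,cams,order,ctrl
import cv2
s=get_state();print(s, ctrl.tips_ahead)
for n in ["top","side","wrist"]:
    c=cams.get_calibration(n);print(n,c)
    im=cams.snapshot(n);cv2.imwrite(f"pics/{n}0.png",im[:,:,::-1])
E
```

```text
pics
{'time': 0.0, 'q': array([-1.22984361e+00,  4.87164191e-02,  9.75633469e-02,  1.62199881e+00,
       -4.26211789e-06,  1.44299246e+00]), 'qvel': array([ 0.00136245, -0.00094943, -0.00041067,  0.00092215,  0.00185225,
       -0.00085751]), 'tau': array([-5.41781228e-04, -3.38781559e+01,  3.20015109e+01,  2.02598213e-02,
       -1.65839815e-04,  9.03531799e-06]), 'position': array([ 0.23709625, -0.46816905,  0.40351725]), 'orientation': array([ 9.72658238e-01,  2.32238164e-01, -1.27402553e-04, -1.17086947e-03]), 'contact_force': array([ 0.41564378, -0.64493312, -0.14364368]), 'wrist_torque': array([-0.02016528,  0.00952887,  0.02423171]), 'opening': 0.08537619757154427} 0.1734
top {'camera_matrix': array([[484.74586528,   0.        , 279.76672231],
       [  0.        , 484.74586528, 208.10105966],
       [  0.        ,   0.        ,   1.        ]]), 'pose': array([[-0.00160649, -0.99542634,  0.09551871,  0.39520112],
       [-0.99994193,  0.00261692,  0.01045398, -0.01899771],
       [-0.01065613, -0.09549637, -0.99537274,  1.24949953],
       [ 0.        ,  0.        ,  0.      
[... 184 characters left out ...]
.        ]]), 'pose': array([[-0.73827542, -0.43898338,  0.51209666, -0.11298675],
       [-0.6744325 ,  0.49113377, -0.55129705,  0.6886996 ],
       [-0.00949772, -0.75238369, -0.65865665,  0.83552808],
       [ 0.        ,  0.        ,  0.        ,  1.        ]])}
wrist {'camera_matrix': array([[325.1922621 ,   0.        , 281.52845034],
       [  0.        , 325.1922621 , 209.75393925],
       [  0.        ,   0.        ,   1.        ]]), 'pose': array([[ 0.45187056, -0.861047  , -0.23326179,  0.29641697],
       [-0.89207977, -0.43690558, -0.11535686, -0.437612  ],
       [-0.0025857 ,  0.26021449, -0.96554737,  0.37267616],
       [ 0.        ,  0.        ,  0.        ,  1.        ]])}
```

View pics/top0.png

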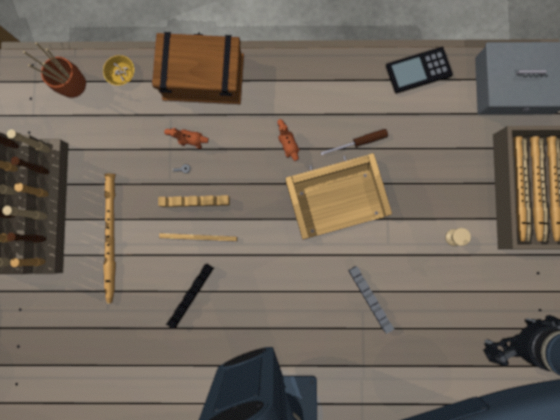

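View pics/side0.png

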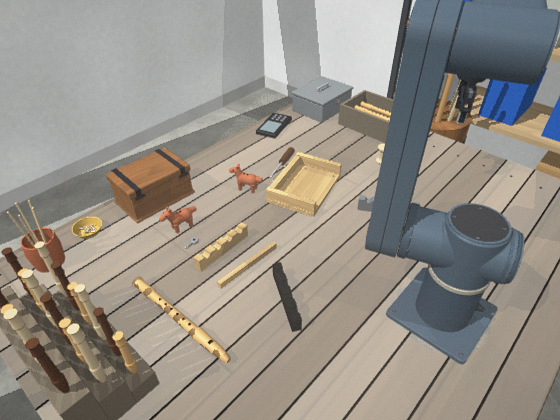

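View pics/wrist0.png

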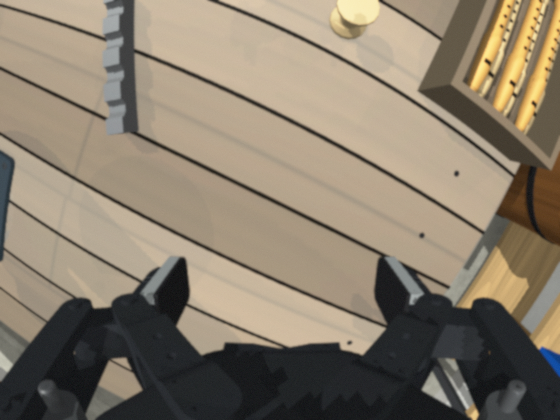

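Top view: larch notched bar at (193,201), plain strip at (198,237), black look-alike at (190,296), grey look-alike at (371,299), rack at (338,196). The larch, notched bar fits the rail; confirming in a crop and measuring.

```bash
cat > h.py <<'E'
import numpy as np,cv2
from station import get_state,cams,order,ctrl
from scipy.spatial.transform import Rotation as R
def ray(cal,px,fish=False):
    K=cal["camera_matrix"];T=cal["pose"];px=np.atleast_2d(px).astype(float)
    x=(px[:,0]-K[0,2])/K[0,0];y=(px[:,1]-K[1,2])/K[1,1]
    if fish:
        r=np.hypot(x,y);s=np.where(r>1e-9,np.sin(r)/np.maximum(r,1e-9),1)
        d=np.c_[x*s,y*s,np.cos(r)]
    else: d=np.c_[x,y,np.ones_like(x)]
    return T[:3,3],d@T[:3,:3].T
def plane(cal,px,z,fish=False):
    o,d=ray(cal,px,fish);t=(z-o[2])/d[:,2];return o+d*t[:,None]
def proj(cal,P,fish=False):
    T=cal["pose"];K=cal["camera_matrix"];c=(np.atleast_2d(P)-T[:3,3])@T[:3,:3]
    if fish:
        th=np.arctan2(np.hypot(c[:,0],c[:,1]),c[:,2]);ph=np.arctan2(c[:,1],c[:,0])
        u=np.c_[th*np.cos(ph),th*np.sin(ph)]
    else: u=c[:,:2]/c[:,2:]
    return u*[K[0,0],K[1,1]]+K[:2,2]
def save(n,im,scale=1):
    if scale!=1: im=cv2.resize(im,None,fx=scale,fy=scale,interpolation=cv2.INTER_CUBIC)
    cv2.imwrite(f"pics/{n}.png",im[:,:,::-1])
E
python3 - <<'E'
from h import *
im=cv2.imread("pics/top0.png")[:,:,::-1]
save("crop_top",im[110:260,140:400],3)
hsv=cv2.cvtColor(np.ascontiguousarray(im),cv2.COLOR_RGB2HSV)
for p in [(193,201),(198,237),(338,190),(250,220),(380,200),(385,185)]: print(p,hsv[p[1],p[0]])
m=cv2.inRange(hsv,(10,90,90),(30,255,255))
cs,_=cv2.findContours(m,cv2.RETR_EXTERNAL,cv2.CHAIN_APPROX_NONE)
cal=cams.get_calibration("top")
for c in cs:
    if cv2.contourArea(c)>200:
        r=cv2.minAreaRect(c);print(r,cv2.contourArea(c))
        print(np.round(plane(cal,cv2.boxPoints(r),0.042),3)[:,:2].tolist())
E
```

```text
(193, 201) [ 18 118 188]
(198, 237) [ 18 122 165]
(338, 190) [ 18 120 160]
(250, 220) [ 15  39 105]
(380, 200) [ 19 124 123]
(385, 185) [16 35 94]
((197.48583984375, 236.82546997070312), (77.1445083618164, 4.560908317565918), 2.4895529747009277) 260.0
[[0.438, 0.295], [0.45, 0.295], [0.441, 0.103], [0.43, 0.103]]
((193.46975708007812, 200.60934448242188), (10.019371032714844, 71.0701675415039), 88.75463104248047) 595.5
[[0.542, 0.3], [0.545, 0.121], [0.52, 0.121], [0.516, 0.299]]
((109.32688903808594, 237.52255249023438), (11.974396705627441, 129.0025177001953), 0.7073193788528442) 1082.0
[[0.28, 0.431], [0.602, 0.438], [0.601, 0.407], [0.279, 0.402]]
((338.081787109375, 195.98800659179688), (64.78041076660156, 94.00235748291016), 74.53878784179688) 5805.0
[[0.589, -0.017], [0.652, -0.246], [0.494, -0.286], [0.432, -0.06]]
((553.632568359375, 188.49380493164062), (105.21260070800781, 10.207541465759277), 87.31622314453125) 890.0
[[0.692, -0.679], [0.693, -0.704], [0.428, -0.702], [0.427, -0.677]]
((536.5245361328125, 188.49839782714844), (105.23300170898438, 11.843417167663574), 86.2
[... 182 characters left out ...]
6665039) 700.5
[[0.692, -0.598], [0.693, -0.619], [0.431, -0.62], [0.43, -0.599]]
((118.5, 70.0), (30.0, 31.0), 90.0) 748.0
[[0.911, 0.451], [0.91, 0.371], [0.83, 0.368], [0.831, 0.448]]
((233.20578002929688, 63.41371536254883), (8.181838035583496, 53.21520233154297), 3.814074993133545) 356.5
[[0.817, 0.128], [0.958, 0.12], [0.957, 0.099], [0.815, 0.107]]
((195.2876739501953, 61.32154083251953), (54.97079086303711, 53.41762924194336), 3.1798300743103027) 2795.0
[[0.826, 0.285], [0.969, 0.28], [0.959, 0.137], [0.817, 0.143]]
((157.417236328125, 59.49310302734375), (8.055412292480469, 53.564334869384766), 4.763641834259033) 349.0
[[0.828, 0.324], [0.971, 0.316], [0.969, 0.295], [0.826, 0.303]]
```

View pics/crop_top.png

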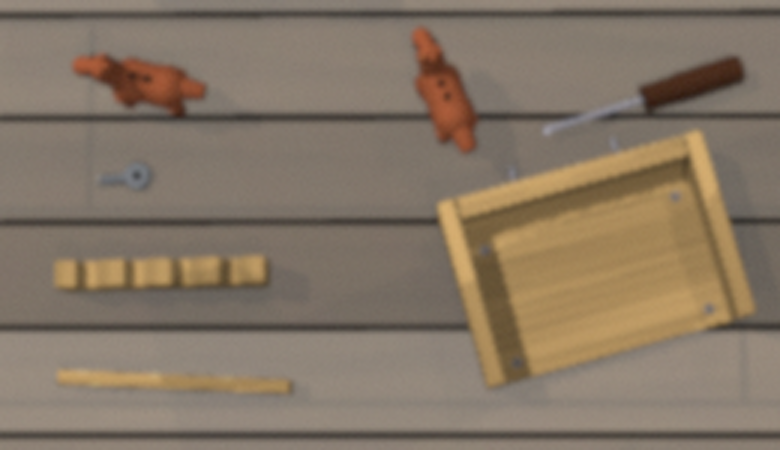

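The enlarged crop confirms it: a larch bar with five teeth and four notches at top px (193,201). The strip below it has none, and the other two are black and grey. Next I'll plan the approach pose.

```bash
cat >> h.py <<'E'
def tool(s=None):
    s=s or get_state();return np.array(s["position"]),R.from_quat(s["orientation"])
def plan(target_xyz,ydir_deg):
    """target TCP, tool-down, tool y-axis at world angle ydir_deg (mod 180). prints turn & shift in current tool axes"""
    p,Rm=tool();M=Rm.as_matrix()
    for a in (ydir_deg,ydir_deg+180):
        y=np.array([np.cos(np.radians(a)),np.sin(np.radians(a)),0]);z=np.array([0,0,-1.]);x=np.cross(y,z)
        G=np.c_[x,y,z];rv=(Rm.inv()*R.from_matrix(G)).as_rotvec(degrees=True)
        d=np.asarray(target_xyz)-p
        print("ydir",a,"turn",np.round(rv,2),"shift in cur axes",np.round(M.T@d*1000,1),"shift in final axes",np.round(G.T@d*1000,1))
    print("pos",np.round(p,4),"q",np.round(get_state()["q"],3))
E
python3 - <<'E'
from h import *
p,Rm=tool();print(Rm.as_matrix().round(3))
c=cams.get_calibration("wrist")["pose"];print("cam in tool",(Rm.as_matrix().T@(c[:3,3]-p)).round(4)); print((Rm.as_matrix().T@c[:3,:3]).round(3))
plan([.532-.0,.211,.34],0)
# rail far edge fit
im=cv2.imread("pics/top0.png")[:,:,::-1];hsv=cv2.cvtColor(np.ascontiguousarray(im),cv2.COLOR_RGB2HSV)
m=cv2.inRange(hsv,(10,80,80),(30,255,255));cal=cams.get_calibration("top")
# outer front/rear edge cols of rail
for name,sel in (("far",lambda r:r.min()),("near",lambda r:r.max())):
    pts=[]
    for u in range(163,225):
        r=np.where(m[188:215,u]>0)[0]
        if len(r): pts.append((u,188+sel(r)+(-.5 if name=="far" else .5)))
    P=plane(cal,pts,.042 if name=="far" else 0.);k=np.polyfit(P[:,1],P[:,0],1)
    print(name,"slope",k[0],"x at y=.21",np.polyval(k,.21))
E
```

```text
[[ 0.892  0.452 -0.001]
 [ 0.452 -0.892  0.002]
 [ 0.    -0.002 -1.   ]]
cam in tool [ 0.0667 -0.0004  0.031 ]
[[ 0.    -0.965 -0.26 ]
 [ 1.     0.    -0.   ]
 [ 0.    -0.26   0.965]]
ydir 0 turn [ -0.09  -0.07 -63.14] shift in cur axes [ 569.9 -472.6   64.8] shift in final axes [679.2 294.9  63.8]
ydir 180 turn [-8.0000e-02  1.0000e-01  1.1686e+02] shift in cur axes [ 569.9 -472.6   64.8] shift in final axes [-679.2 -294.9   63.8]
pos [ 0.2371 -0.4682  0.4038] q [-1.23   0.049  0.098  1.622 -0.     1.443]
far slope -0.0203516669605452 x at y=.21 0.5435168911435034
near slope -0.024631384464938524 x at y=.21 0.5220456452691354
```

>>> servo_tool --commands "0 0 0 28.5 -23.6 3.2 -1;0 0 0 28.5 -23.6 3.2 -1;0 0 0 28.5 -23.6 3.2 -1;0 0 0 28.5 -23.6 3.2 -1;0 0 0 28.5 -23.6 3.2 -1;0 0 0 28.5 -23.6 3.2 -1;0 0 0 28.5 -23.6 3.2 -1;0 0 0 28.5 -23.6 3.2 -1;0 0 0 28.5 -23.6 3.2 -1;0 0 0 28.5 -23.6 3.2 -1;0 0 0 28.5 -23.6 3.2 -1;0 0 0 28.5 -23.6 3.2 -1;0 0 0 28.5 -23.6 3.2 -1;0 0 0 28.5 -23.6 3.2 -1;0 0 0 28.5 -23.6 3.2 -1;0 0 0 28.5 -23.6 3.2 -1;0 0 0 28.5 -23.6 3.2 -1;0 0 0 28.5 -23.6 3.2 -1;0 0 0 28.5 -23.6 3.2 -1;0 0 0 28.5 -23.6 3.2 -1"

```text
time: 1.82
position: [0.5326, 0.2122, 0.34]
orientation: [0.973, 0.232, -0.0, 0.0]
contact_force: [0.5, -0.4, 0.4]
opening: 0.0854
```

>>> servo_tool --commands "0 0 -7 0 0 0 -1;0 0 -7 0 0 0 -1;0 0 -7 0 0 0 -1;0 0 -7 0 0 0 -1;0 0 -7 0 0 0 -1;0 0 -7 0 0 0 -1;0 0 -7 0 0 0 -1;0 0 -7 0 0 0 -1;0 0 -6.5 0 0 0 -1;0 0 0 0 0 0 -1;0 0 0 0 0 0 -1"

```text
time: 2.73
position: [0.5323, 0.2102, 0.3402]
orientation: [0.712, 0.702, -0.0, -0.0]
contact_force: [-0.9, -0.7, 0.6]
opening: 0.0855
```

```bash
python3 - <<'E'
from h import *
cal=cams.get_calibration("wrist");np.save("w1.npy",cal,allow_pickle=True)
im=cams.snapshot("wrist");save("wrist1",im)
t=cams.snapshot("top");save("top1",t)
plan([.5328,.211,.34],1.26);print(get_state()["contact_force"])
for P in [(.5328,.211,.042),(.5328,.299,.042),(.5328,.123,.042)]: print(proj(cal,P,True).round())
E
```

```text
ydir 1.26 turn [-0.03  0.01 -2.03] shift in cur axes [0.8 0.4 0.4] shift in final axes [0.7 0.4 0.4]
ydir 181.26 turn [1.0000e-02 5.0000e-02 1.7797e+02] shift in cur axes [0.8 0.4 0.4] shift in final axes [-0.7 -0.4  0.4]
pos [0.5324 0.2102 0.3404] q [0.259 0.166 0.1   1.505 0.    1.843]
[ 1.56715964 -0.42085716  0.77344697]
[[282. 203.]]
[[280.  97.]]
[[283. 294.]]
```

View pics/wrist1.png

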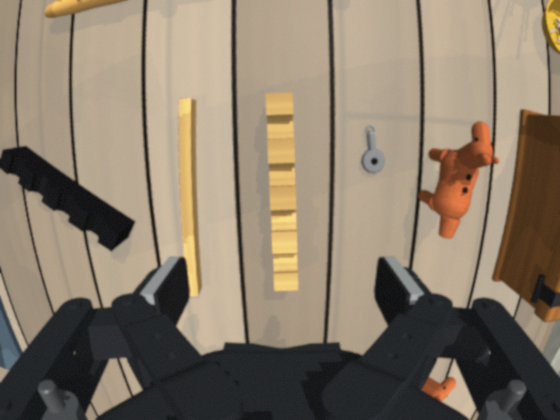

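View pics/top1.png

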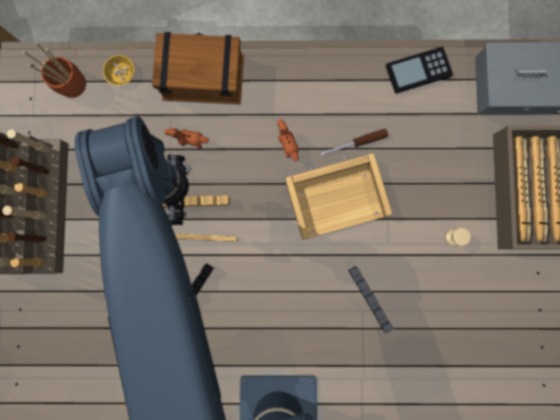

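The wrist view shows the rail from (279,93) to (287,290), strip to its left at (190,195), charm at (372,150). Refining rail pose here.

```bash
python3 - <<'E'
from h import *
cal=np.load("w1.npy",allow_pickle=True).item()
im=cv2.imread("pics/wrist1.png")[:,:,::-1];hsv=cv2.cvtColor(np.ascontiguousarray(im),cv2.COLOR_RGB2HSV)
m=cv2.inRange(hsv,(10,85,60),(30,255,255));m[:, :245]=0;m[:,325:]=0;m[:85]=0;m[300:]=0
n,l,st,_=cv2.connectedComponentsWithStats(m);i=1+st[1:,4].argmax();m=(l==i);print(st[i])
L=[];Rr=[]
for v in range(st[i][1]+2,st[i][1]+st[i][3]-2):
    u=np.where(m[v])[0];L.append((u.min()-.5,v));Rr.append((u.max()+.5,v))
for n_,A in (("near",L),("far",Rr)):
    for z in (.042,):
        P=plane(cal,A,z,True)
        k=np.polyfit(P[:,1],P[:,0],1);r=P[:,0]-np.polyval(k,P[:,1])
        g=abs(r)<.002;k=np.polyfit(P[g,1],P[g,0],1)
        print(n_,z,"slope",k[0].round(4),"x@.21",np.polyval(k,.21).round(4),"rms",r.std().round(4))
# ends
for v in (st[i][1]-.5,st[i][1]+st[i][3]-.5):
    print("end",plane(cal,[(280,v)],.042,True).round(4))
    print("end0",plane(cal,[(280,v)],.0,True).round(4))
# teeth edges: brightness profile along center
save("rail1",im[80:300,230:340],2.5)
E
```

```text
[ 265   92   34  200 5261]
near 0.042 slope -0.0204 x@.21 0.5224 rms 0.0004
far 0.042 slope -0.025 x@.21 0.5449 rms 0.0003
end [[0.5327 0.3037 0.042 ]]
end0 [[0.5325 0.3079 0.    ]]
end [[0.53   0.1257 0.042 ]]
end0 [[0.5294 0.1019 0.    ]]
```

View pics/rail1.png

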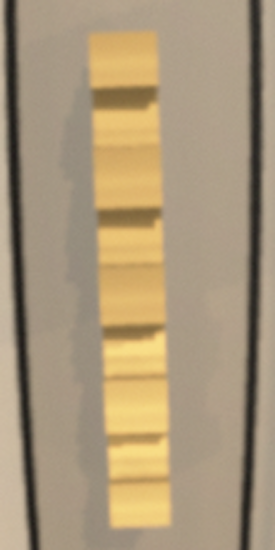

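>>> servo_tool --commands "0 0 -2 3.7 1.1 0 -1;0 0 0 0 0 30 -1;0 0 0 0 0 30 -1;0 0 0 0 0 30 -1;0 0 0 0 0 25 -1;0 0 0 0 0 20 -1;0 0 0 0 0 12 -1;0 0 0 0 0 10 -1;0 0 0 0 0 0 -1;0 0 0 0 0 0 -1"

```text
time: 3.67
position: [0.5338, 0.214, 0.1841]
orientation: [0.699, 0.715, 0.0, 0.0]
contact_force: [0.1, 0.9, 0.7]
opening: 0.085
```

```bash
python3 - <<'E'
from h import *
im=cams.snapshot("wrist");save("wrist2",im)
plan([.5335,.214,.1834],1.3);print(get_state()["contact_force"])
E
```

```text
ydir 1.3 turn [ 0.12 -0.03  0.04] shift in cur axes [-0.1 -0.8  1.7] shift in final axes [-0.1 -0.8  1.7]
ydir 181.3 turn [ 4.0000e-02  1.9000e-01 -1.7996e+02] shift in cur axes [-0.1 -0.8  1.7] shift in final axes [0.1 0.8 1.7]
pos [0.5343 0.2141 0.1851] q [ 0.265  0.242 -0.127  1.2   -0.     1.812]
[ 0.37496112 -0.74157519  0.707902  ]
```

View pics/wrist2.png

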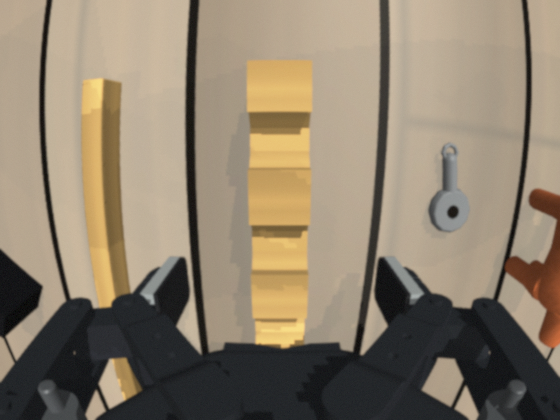

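Rail (cols 248–312) sits centred between the pads, with the middle tooth at rows ~270–318. Closing.

>>> servo_tool --commands "0 0 0 0 0 0 0.2;0 0 0 0 0 0 0.4;0 0 0 0 0 0 0.6;0 0 0 0 0 0 1;0 0 0 0 0 0 1;0 0 0 0 0 0 1;0 0 0 0 0 0 1;0 0 0 0 0 0 1;0 0 0 0 0 0 1"

```text
time: 4.47
position: [0.5339, 0.214, 0.1843]
orientation: [0.699, 0.715, 0.001, 0.0]
contact_force: [1.4, 0.6, 3.0]
opening: 0.0209
```

>>> servo_tool --commands "0 0 0 0 0 -10 1;0 0 0 0 0 -20 1;0 0 0 0 0 -30 1;0 0 0 0 0 -30 1;0 0 0 0 0 -30 1;0 0 0 0 0 -20 1;0 0 0 0 0 -10 1;0 0 0 0 0 0 1;0 0 0 0 0 0 1"

```text
time: 5.22
position: [0.5335, 0.2139, 0.3332]
orientation: [0.699, 0.715, -0.0, -0.0]
contact_force: [0.2, 0.3, -1.5]
opening: 0.0209
```

```bash
python3 - <<'E'
from h import *
cal=cams.get_calibration("wrist");np.save("w3.npy",cal,allow_pickle=True)
im=cams.snapshot("wrist");save("wrist3",im);print(tool()[0],get_state()["contact_force"],get_state()["opening"])
# rack from top0 (z known): fit cheeks' top quad at z=.052
im=cv2.imread("pics/top0.png")[:,:,::-1];hsv=cv2.cvtColor(np.ascontiguousarray(im),cv2.COLOR_RGB2HSV)
m=cv2.inRange(hsv,(10,80,60),(30,255,255));n,l,st,_=cv2.connectedComponentsWithStats(m)
i=l[190,338];c=max(cv2.findContours((l==i).astype(np.uint8),0,1)[0],key=cv2.contourArea)
q=cv2.approxPolyDP(cv2.convexHull(c),4,True)[:,0];c4=cams.get_calibration("top")
for p in q: print(p,plane(c4,[p],.052).round(4),plane(c4,[p],0).round(4))
E
```

```text
[0.53313822 0.21380964 0.33190482] [-0.00905796  0.42618116 -1.11761935] 0.02117910897098348
[373 153] [[ 0.6481 -0.2401  0.052 ]] [[ 0.6591 -0.2497  0.    ]]
[391 213] [[ 0.4972 -0.2815  0.052 ]] [[ 0.5017 -0.2929  0.    ]]
[302 238] [[ 0.4359 -0.0611  0.052 ]] [[ 0.4377 -0.063   0.    ]]
[286 177] [[ 0.5881 -0.0221  0.052 ]] [[ 0.5965 -0.0222  0.    ]]
```

View pics/wrist3.png

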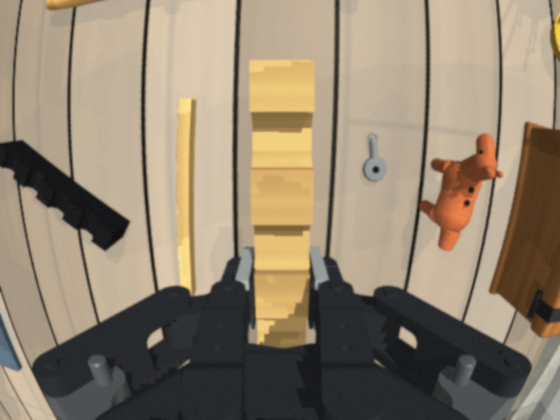

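```bash
python3 - <<'E'
from h import *
plan([.550,-.149,.33],np.degrees(.266))
E
```

```text
ydir 15.2406773504799 turn [ -0.17   0.02 -13.88] shift in cur axes [-363.1    8.3    2.1] shift in final axes [-354.5  -79.1    1.9]
ydir 195.2406773504799 turn [3.0000e-02 2.5000e-01 1.6612e+02] shift in cur axes [-363.1    8.3    2.1] shift in final axes [354.5  79.1   1.9]
pos [0.5331 0.2138 0.3319] q [ 0.265  0.174  0.091  1.491 -0.     1.812]
```

>>> servo_tool --commands "0 0 0 -15 0 0 1;0 0 0 -28 0 0 1;0 0 0 -30 1 0 1;0 0 0 -30 1 0 1;0 0 0 -30 1 0 1;0 0 0 -30 1 0 1;0 0 0 -30 1 0 1;0 0 0 -30 1 0 1;0 0 0 -30 1 0 1;0 0 0 -30 1 0 1;0 0 0 -30 0 0 1;0 0 0 -25 0 0 1;0 0 0 -15 0 0 1;0 0 0 -10 0 0 1;0 0 -4.7 0 0 0 1;0 0 -4.7 0 0 0 1;0 0 -4.5 0 0 0 1;0 0 0 0 0 0 1;0 0 0 0 0 0 1;0 0 0 0 0 0 1"

```text
time: 6.93
position: [0.5501, -0.1481, 0.3331]
orientation: [0.607, 0.795, -0.0, -0.001]
contact_force: [0.2, 0.2, -1.3]
opening: 0.0214
```

```bash
python3 - <<'E'
from h import *
cal=cams.get_calibration("wrist");np.save("w4.npy",cal,allow_pickle=True)
im=cams.snapshot("wrist");save("wrist4",im)
s=cams.snapshot("side");save("side4",s[120:260,200:420],3)
plan([.550,-.149,.33],np.degrees(.266));print(get_state()["contact_force"])
E
```

```text
ydir 15.2406773504799 turn [-0.02 -0.03 -0.  ] shift in cur axes [-0.6 -0.4  3.5] shift in final axes [-0.6 -0.4  3.5]
ydir 195.2406773504799 turn [-4.0e-02  3.0e-02  1.8e+02] shift in cur axes [-0.6 -0.4  3.5] shift in final axes [0.6 0.4 3.5]
pos [ 0.5502 -0.1483  0.3335] q [-0.381  0.16   0.079  1.49   0.     0.924]
[ 0.39981148 -0.63689069 -0.87754856]
```

View pics/wrist4.png

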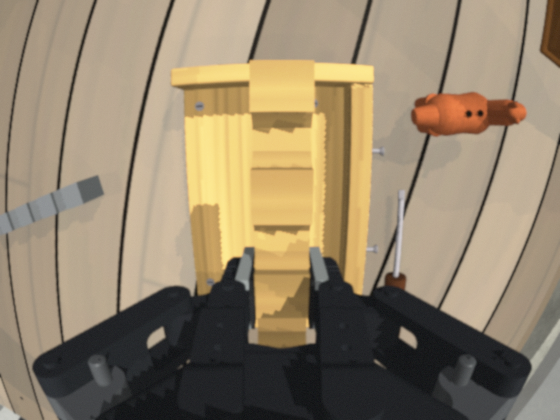

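View pics/side4.png

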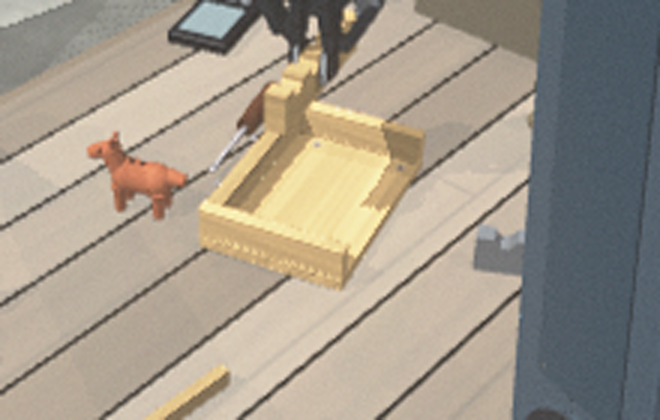

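```bash
python3 - <<'E'
from h import *
cal=np.load("w4.npy",allow_pickle=True).item()
im=cv2.imread("pics/wrist4.png")[:,:,::-1];hsv=cv2.cvtColor(np.ascontiguousarray(im),cv2.COLOR_RGB2HSV)
m=cv2.inRange(hsv,(10,85,60),(30,255,255))
n,l,st,_=cv2.connectedComponentsWithStats(m);m=(l==l[140,220])
def fit(pts,z,axis):
    P=plane(cal,pts,z,True);a,b=(P[:,0],P[:,1]) if axis=='y' else (P[:,1],P[:,0])
    k=np.polyfit(a,b,1);r=b-np.polyval(k,a);g=abs(r)<.0015;k=np.polyfit(a[g],b[g],1)
    return k,r[g].std(),P
top=[(u,np.where(m[:,u])[0].min()-.5) for u in list(range(178,246))+list(range(318,370))]
k,r,P=fit(top,.052,'y');print("left cheek outer: y=%.4f x+%.4f"%tuple(k),"yaw",np.arctan(k[0]),r)
rear=[(np.where(m[v])[0].max()+.5,v) for v in range(90,270)]
rear=[q for q in rear if q[0]<378]
k2,r2,P2=fit(rear,.048,'x');print("ledger rear: x=%.4f y+%.4f"%tuple(k2),"yaw",-np.arctan(k2[0]),r2,len(rear))
fr=[(np.where(m[v])[0].min()-.5,v) for v in range(70,82)];print("cheek front",plane(cal,fr,.052,True).mean(0))
yaw=.266
ex=np.array([np.cos(yaw),np.sin(yaw)]);ey=np.array([-ex[1],ex[0]])
# express along axes
print("cheek outer along ey:",np.median(P[:,:2]@ey)," -> centre y' ",np.median(P[:,:2]@ey)-.115)
print("ledger rear along ex:",np.median(P2[:,:2]@ex)," -> centre x' ",np.median(P2[:,:2]@ex)-.080)
print("front along ex",plane(cal,fr,.052,True)[:,:2].mean(0)@ex," -> ",plane(cal,fr,.052,True)[:,:2].mean(0)@ex+.08)
c=np.array([.5423,-.1513]);print("top est",c@ex,c@ey)
# rail end & sides in hand
p,_=tool();z=.042+p[2]-.1845
print("rail end rows",[ (u,np.where(m[:,u])[0].min()-.5) for u in (255,280,308)])
e=plane(cal,[(u,np.where(m[:,u])[0].min()-.5) for u in range(253,312)],z,True)
print("rail left end ey",np.median(e[:,:2]@ey),"-> rail centre",np.median(e[:,:2]@ey)-.088,"tcp ey",p[:2]@ey,"ex",p[:2]@ex)
E
```

```text
left cheek outer: y=0.2837 x+-0.1842 yaw 0.276474427196333 0.00028316039069319895
ledger rear: x=-0.2804 y+0.5846 yaw 0.2733657120983109 0.0002639479169525263 180
cheek front [ 0.43788413 -0.066099    0.052     ]
cheek outer along ey: -0.17222832407440997  -> centre y'  -0.28722832407440996
ledger rear along ex: 0.5648155635379726  -> centre x'  0.48481556353797256
front along ex 0.4051080662946247  ->  0.4851080662946247
top est 0.48345449724205486 -0.2885354901852318
rail end rows [(255, np.float64(59.5)), (280, np.float64(59.5)), (308, np.float64(59.5))]
rail left end ey -0.19851452676745543 -> rail centre -0.2865145267674554 tcp ey -0.28772110871289347 ex 0.4918504250036448
```

Wrist and top estimates of the rack agree within about 1.5 mm (yaw 0.27). The left cheek outer edge is at row ~66, ledger rear edge at col ~372. Lowering at rack x≈+8 mm.

>>> servo_tool --commands "0 0 -0.35 0 1.2 10 1;0 0 0 0 0 20 1;0 0 0 0 0 30 1;0 0 0 0 0 30 1;0 0 0 0 0 20 1;0 0 0 0 0 12 1;0 0 0 0 0 5 1;0 0 0 0 0 0 1;0 0 0 0 0 0 1"

```text
time: 7.78
position: [0.5519, -0.1486, 0.2077]
orientation: [0.605, 0.797, 0.0, 0.001]
contact_force: [0.5, 0.3, 0.1]
opening: 0.0207
```

>>> servo_tool --commands "0 0 0 0 0 1.5 1;0 0 0 0 0 1.5 1;0 0 0 0 0 1 1;0 0 0 0 0 0 1"

```text
time: 8.12
position: [0.5516, -0.1486, 0.2034]
orientation: [0.605, 0.797, 0.0, 0.001]
contact_force: [-0.1, -0.4, -0.7]
opening: 0.0207
```

>>> servo_tool --commands "0 0 0 0 0 0.8 1;0 0 0 0 0 0.8 1;0 0 0 0 0 0 1"

```text
time: 8.37
position: [0.5513, -0.1484, 0.201]
orientation: [0.605, 0.797, -0.0, -0.0]
contact_force: [0.4, -0.1, -1.6]
opening: 0.0212
```

>>> servo_tool --commands "0 0 0 0 0 0.6 1;0 0 0 0 0 0.5 1;0 0 0 0 0 0 1"

```text
time: 8.62
position: [0.5514, -0.1485, 0.2003]
orientation: [0.605, 0.797, 0.0, 0.0]
contact_force: [0.5, 0.1, 1.0]
opening: 0.0212
```

>>> servo_tool --commands "0 0 0 0 0 0.5 1;0 0 0 0 0 0 1"

```text
time: 8.78
position: [0.5514, -0.1484, 0.2002]
orientation: [0.605, 0.797, 0.0, 0.0]
contact_force: [-1.8, 0.9, 4.2]
opening: 0.0213
```

Touching (4 N up). Open to half, and look before lifting away.

>>> servo_tool --commands "0 0 0 0 0 0 0.45;0 0 0 0 0 0 0.3;0 0 0 0 0 0 0.2;0 0 0 0 0 0 0.2;0 0 0 0 0 0 0.2;0 0 0 0 0 0 0.2"

```text
time: 9.28
position: [0.5513, -0.1484, 0.1993]
orientation: [0.605, 0.797, -0.0, -0.0]
contact_force: [0.0, -0.1, 0.5]
opening: 0.0341
```

>>> servo_tool --commands "0 0 0 0 0 -5 0.2;0 0 0 0 0 -15 0.2;0 0 0 0 0 -25 0.2;0 0 0 0 0 -25 0.2;0 0 0 0 0 -20 0.2;0 0 0 0 -15 -10 0.2;0 0 0 0 -25 0 0.6;0 0 0 0 -20 0 1;0 0 0 0 -10 0 1;0 0 0 0 0 0 1;0 0 0 0 0 0 1;0 0 0 0 0 0 1"

```text
time: 10.28
position: [0.4845, -0.1673, 0.2995]
orientation: [0.604, 0.797, 0.0, 0.0]
contact_force: [0.4, -0.1, -0.1]
opening: -0.0003
```

```bash
python3 - <<'E'
from h import *
cal=cams.get_calibration("wrist");np.save("w5.npy",cal,allow_pickle=True)
im=cams.snapshot("wrist");save("wrist5",im);print(get_state()["position"],get_state()["contact_force"],get_state()["opening"])
t=cams.snapshot("top");save("top5",t[110:260,240:420],4)
E
```

```text
[ 0.48459407 -0.16715798  0.2994209 ] [ 0.26793122  0.19185013 -0.72955122] 4.6071656510662145e-05
```

View pics/wrist5.png

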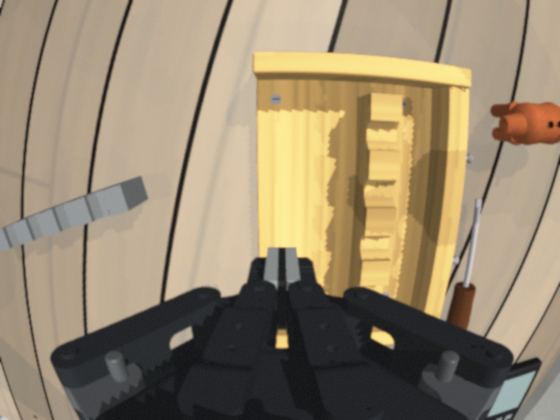

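View pics/top5.png

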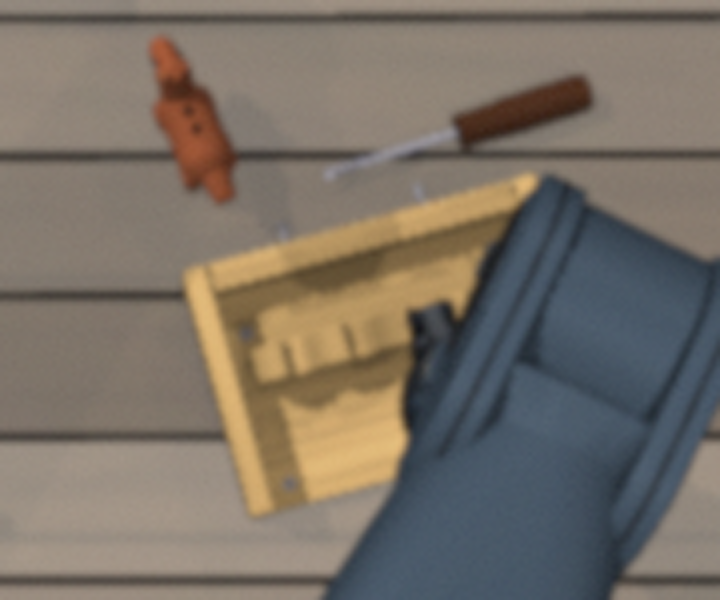

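Rail standing on the base, notches up, its left end at (383,94), left cheek inner edge ~row 75. Checking the gap.

```bash
python3 - <<'E'
from h import *
cal=np.load("w5.npy",allow_pickle=True).item()
im=cv2.imread("pics/wrist5.png")[:,:,::-1]
save("rail5",im[45:300,340:480],2.3)
hsv=cv2.cvtColor(np.ascontiguousarray(im),cv2.COLOR_RGB2HSV)
for u in (376,384,392): print(u,[(v,int(hsv[v,u,2])) for v in range(52,104,2)])
for v in (108,160,212): print(v,[(u,int(hsv[v,u,2])) for u in range(354,412,2)])
E
```

```text
376 [(52, 183), (54, 181), (56, 237), (58, 250), (60, 251), (62, 251), (64, 251), (66, 252), (68, 251), (70, 251), (72, 250), (74, 239), (76, 169), (78, 116), (80, 118), (82, 137), (84, 176), (86, 180), (88, 181), (90, 179), (92, 190), (94, 230), (96, 234), (98, 236), (100, 237), (102, 238)]
384 [(52, 182), (54, 182), (56, 212), (58, 249), (60, 251), (62, 251), (64, 251), (66, 252), (68, 251), (70, 251), (72, 251), (74, 247), (76, 200), (78, 129), (80, 118), (82, 124), (84, 160), (86, 175), (88, 174), (90, 173), (92, 177), (94, 224), (96, 234), (98, 236), (100, 237), (102, 238)]
392 [(52, 183), (54, 182), (56, 187), (58, 244), (60, 251), (62, 251), (64, 252), (66, 251), (68, 252), (70, 252), (72, 251), (74, 250), (76, 227), (78, 145), (80, 116), (82, 123), (84, 150), (86, 181), (88, 183), (90, 180), (92, 183), (94, 211), (96, 234), (98, 236), (100, 237), (102, 238)]
108 [(354, 162), (356, 145), (358, 119), (360, 119), (362, 115), (364, 118), (366, 122), (368, 122), (370, 169), (372, 241), (374, 246), (376, 247), (378, 246), (380, 247), (382, 246), (384, 247), (386, 246), (388, 246), (390, 246), (392, 246), (394, 246), (396, 245), (398, 246), (400, 244), (402, 202), (404, 133), (406, 133), (408, 131), (410, 129)]
160 [(354, 158), (356, 129), (358, 114), (360, 116), (362, 120), (364, 120), (366, 117), (368, 134), (370, 224), (372, 237), (374, 237), (376, 237), (378, 238), (380, 237), (382, 237), (384, 237), (386, 237), (388, 237), (390, 238), (392, 238), (394, 238), (396, 237), (398, 237), (400, 238), (402, 234), (404, 224), (406, 219), (408, 218), (410, 225)]
212 [(354, 112), (356, 95), (358, 97), (360, 101), (362, 102), (364, 93), (366, 147), (368, 209), (370, 211), (372, 211), (374, 212), (376, 210), (378, 212), (380, 213), (382, 213), (384, 213), (386, 214), (388, 212), (390, 213), (392, 212), (394, 214), (396, 228), (398, 229), (400, 220), (402, 214), (404, 216), (406, 207), (408, 149), (410, 138)]
```

View pics/rail5.png

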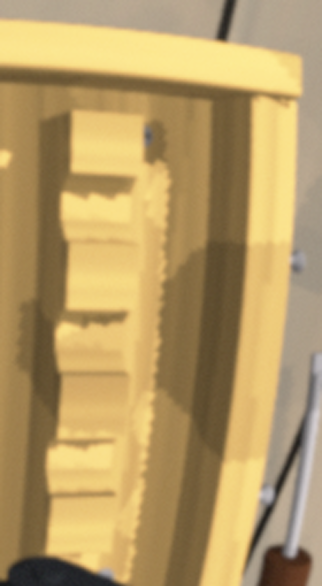

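```bash
python3 - <<'E'
from h import *
cal=np.load("w5.npy",allow_pickle=True).item()
yaw=.272;ex=np.array([np.cos(yaw),np.sin(yaw)]);ey=np.array([-ex[1],ex[0]]);c=np.array([.5435,-.1499])
f=lambda px,z:(plane(cal,px,z,True)[:,:2]-c)@np.c_[ex,ey]
print("rail end",f([(376,92.8),(384,93),(392,93.6)],.058).round(4).tolist())
print("cheek inner",f([(376,75.9),(384,76.7),(392,77.4)],.052).round(4).tolist())
print("cheek outer",f([(376,54.9),(384,55.6),(392,57)],.052).round(4).tolist())
print("rail front",f([(370.3,108),(369,160),(366,212)],.058).round(4).tolist())
p,_=tool();print("tcp rack",((p[:2]-c)@np.c_[ex,ey]).round(4),p[2]);plan([*(c-.045*ex),.2],np.degrees(yaw))
E
```

```text
rail end [[0.0013, 0.0881], [0.0069, 0.0884], [0.0125, 0.0884]]
cheek inner [[0.003, 0.1005], [0.0088, 0.1004], [0.0146, 0.1004]]
cheek outer [[0.0032, 0.1154], [0.0089, 0.1155], [0.0147, 0.1151]]
rail front [[-0.0025, 0.0777], [-0.0024, 0.0431], [-0.0024, 0.0072]]
tcp rack [-0.0614 -0.0008] 0.299342401419869
ydir 15.584452027558394 turn [ 0.02 -0.01  0.06] shift in cur axes [ 0.7 16.3 99.3] shift in final axes [ 0.8 16.4 99.3]
ydir 195.5844520275584 turn [ 1.0000e-02  3.0000e-02 -1.7994e+02] shift in cur axes [ 0.7 16.3 99.3] shift in final axes [ -0.8 -16.4  99.3]
pos [ 0.4846 -0.1671  0.2993] q [-0.463  0.018 -0.141  1.412  0.     0.835]
```

Rail is centred (left gap 12.1 mm, parallel), with 42 mm to push. I'll tilt the tool 15° so that the fingertips lead and push low, below the ledger's top.

>>> servo_tool --commands "0 0 0 1 -16 0 1;0 0 0 0 -18 0 1;-5 0 0 0 0 0 1;-5 0 0 0 0 0 1;-5 0 0 0 0 0 1;0 0 0 0 -5.3 19.7 1;0 0 0 0 -5.3 19.7 1;0 0 0 0 -5.3 19.7 1;0 0 0 0 -5.3 19.7 1;0 0 0 0 -2.6 9.7 1;0 0 0 0 0 0 1;0 0 0 0 0 0 1"

```text
time: 11.38
position: [0.451, -0.1753, 0.2075]
orientation: [0.599, 0.79, 0.104, 0.078]
contact_force: [1.0, -1.1, -0.2]
opening: -0.0002
```

```bash
python3 - <<'E'
from h import *
im=cams.snapshot("wrist");save("wrist6",im)
s=cams.snapshot("side");save("side6",s[120:260,200:420],3)
yaw=.272;ex=np.array([np.cos(yaw),np.sin(yaw)]);ey=np.array([-ex[1],ex[0]]);c=np.array([.5435,-.1499])
p,Rm=tool();M=Rm.as_matrix();t=p+M[:,2]*.1734
print("tcp",p.round(4),"tip rack",((t[:2]-c)@np.c_[ex,ey]).round(4),t[2].round(4),"tool x yaw err deg",np.degrees(np.arctan2(M[:2,0]@-ex,M[:2,0]@ey)).round(2),get_state()["contact_force"].round(2))
E
```

```text
tcp [ 0.4518 -0.1759  0.2094] tip rack [-0.0502 -0.0006] 0.042 tool x yaw err deg 0.04 [ 0.56 -0.82 -0.14]
```

View pics/wrist6.png

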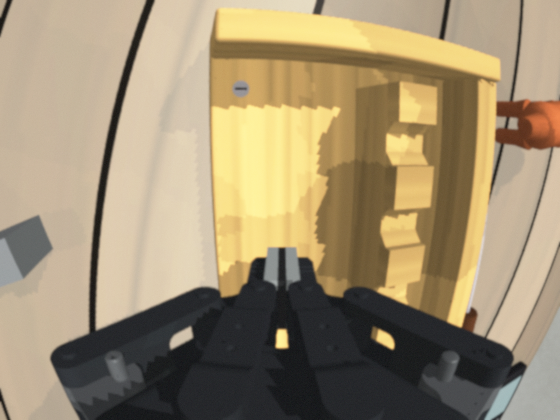

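View pics/side6.png

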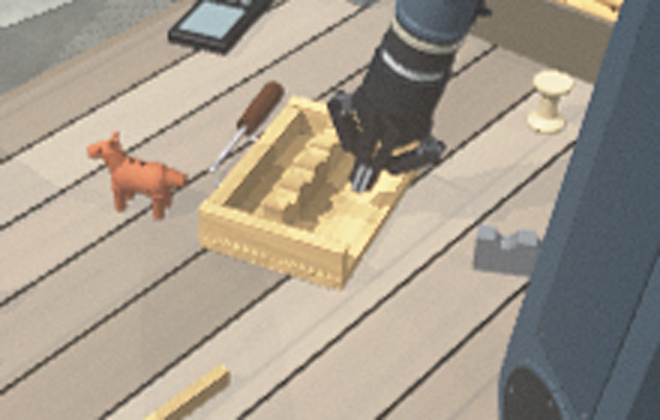

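Tips are at z 42 mm, in front of the rail. The jaw linkage flares above the tips, so I'll tilt 10° more to make sure only the tip touches.

>>> servo_tool --commands "0 0 0 0.5 -9.7 -2.6 1;-5 0 0 0 0 0 1;-5 0 0 0 0 0 1;0 0 0 0 -5 11 1;0 0 0 0 -5 11 1;0 0 0 0 0 0 1;0 0 0 0 0 0 1"

```text
time: 12.07
position: [0.4408, -0.1777, 0.184]
orientation: [0.59, 0.778, 0.172, 0.131]
contact_force: [0.5, 0.4, 0.9]
opening: -0.0001
```

```bash
cat > st.py <<'E'
from h import *
yaw=.272;ex=np.array([np.cos(yaw),np.sin(yaw)]);ey=np.array([-ex[1],ex[0]]);c=np.array([.5435,-.1499])
s=get_state()
p,Rm=tool(s);M=Rm.as_matrix();t=p+M[:,2]*.1734
print("t",s["time"],"tcp",p.round(4),"tip rack",((t[:2]-c)@np.c_[ex,ey]).round(4),t[2].round(4),"tilt",np.degrees(np.arccos(-M[2,2])).round(1),"yawerr",np.degrees(np.arctan2(M[:2,0]@-ex,M[:2,0]@ey)).round(2),"F rack",(s["contact_force"][:2]@np.c_[ex,ey]).round(2),s["contact_force"][2].round(2),"q",s["q"].round(2))
E
python3 st.py; python3 - <<'E'
from h import *
s=cams.snapshot("side");save("side7",s[120:260,200:420],3)
E
```

```text
t 12.0667 tcp [ 0.4408 -0.1777  0.184 ] tip rack [-0.0332  0.0008] 0.0268 tilt 25.0 yawerr 0.0 F rack [0.65 0.28] 0.9 q [-0.62 -0.2  -0.62  0.87  0.34  0.72]
```

View pics/side7.png

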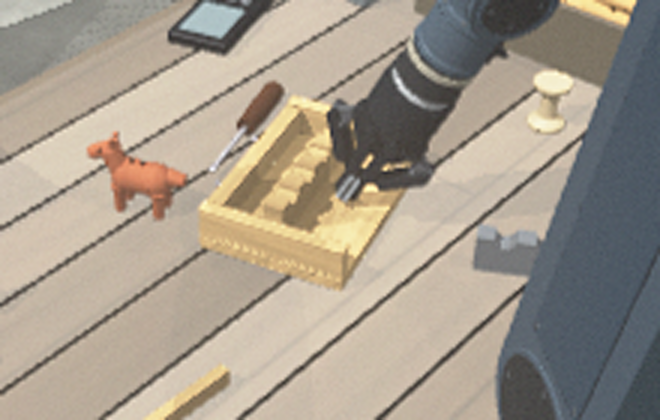

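>>> servo_tool --commands "0 0 0 0 3.6 1.7 1;0 0 0 0 3.6 1.7 1;0 0 0 0 3.6 1.7 1;0 0 0 0 1.8 0.85 1;0 0 0 0 1.8 0.85 1;0 0 0 0 0 0 1"

```text
time: 12.62
position: [0.4571, -0.1732, 0.1837]
orientation: [0.59, 0.778, 0.173, 0.131]
contact_force: [0.6, -0.6, -0.2]
opening: 0.0002
```

>>> servo_tool --commands "0 0 0 0 1.8 0.85 1;0 0 0 0 1.8 0.85 1;0 0 0 0 1.8 0.85 1;0 0 0 0 0 0 1"

```text
time: 12.95
position: [0.4626, -0.1717, 0.1836]
orientation: [0.59, 0.778, 0.172, 0.131]
contact_force: [0.4, -0.6, -0.2]
opening: -0.0
```

```bash
python3 st.py; python3 - <<'E'
from h import *
s=cams.snapshot("wrist");save("wrist8",s)
E
```

```text
t 12.95 tcp [ 0.4626 -0.1717  0.1836] tip rack [-0.0105  0.0008] 0.0265 tilt 25.0 yawerr 0.04 F rack [ 0.22 -0.71] -0.19 q [-0.58 -0.16 -0.58  0.85  0.33  0.76]
```

View pics/wrist8.png

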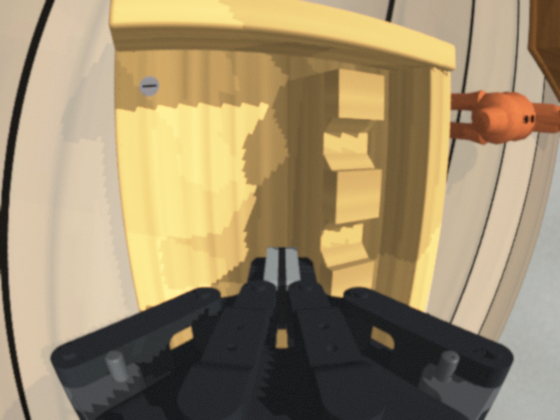

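>>> servo_tool --commands "0 0 0 0 1.8 0.85 1;0 0 0 0 0.9 0.42 1;0 0 0 0 0.9 0.42 1;0 0 0 0 0 0 1"

```text
time: 13.33
position: [0.4663, -0.1707, 0.1836]
orientation: [0.59, 0.778, 0.172, 0.131]
contact_force: [0.2, 0.2, 0.5]
opening: -0.0
```

>>> servo_tool --commands "0 0 0 0 0.9 0.42 1;0 0 0 0 0.9 0.42 1;0 0 0 0 0.9 0.42 1;0 0 0 0 0 0 1"

```text
time: 13.67
position: [0.4692, -0.1698, 0.1836]
orientation: [0.59, 0.778, 0.172, 0.131]
contact_force: [0.1, 0.2, 0.4]
opening: -0.0003
```

>>> servo_tool --commands "0 0 0 0 0.9 0.42 1;0 0 0 0 0.9 0.42 1;0 0 0 0 0.9 0.42 1;0 0 0 0 0 0 1"

```text
time: 14.0
position: [0.4721, -0.1691, 0.1836]
orientation: [0.59, 0.778, 0.172, 0.131]
contact_force: [0.3, 0.8, -0.5]
opening: 0.0002
```

```bash
python3 st.py; python3 - <<'E'
from h import *
s=cams.snapshot("wrist");save("wrist9",s)
s=cams.snapshot("side");save("side9",s[120:260,220:400],4)
E
```

```text
t 14.0 tcp [ 0.4721 -0.1691  0.1836] tip rack [-0.0006  0.0007] 0.0265 tilt 25.0 yawerr 0.03 F rack [0.53 0.66] -0.49 q [-0.57 -0.14 -0.56  0.84  0.32  0.78]
```

View pics/wrist9.png

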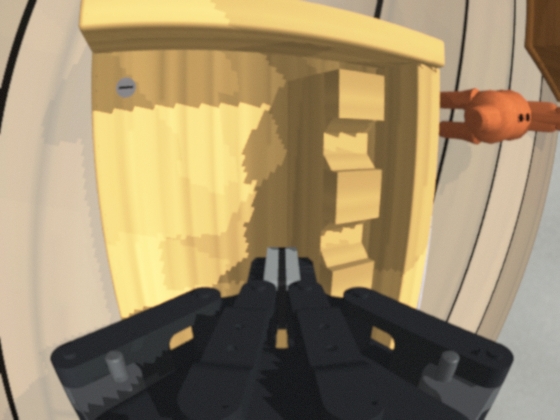

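View pics/side9.png

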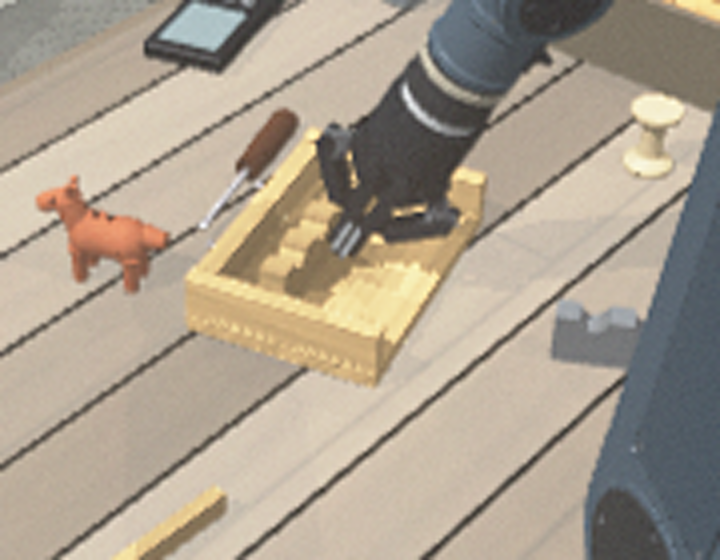

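Between frames 8 and 9 the rail keeps its place in the wrist image (cols 325–385) while the rack slides by. It is therefore moving with the fingers, still square. About 27 mm remains by estimate; continuing at ~12 mm/s.

>>> servo_tool --commands "0 0 0 0 0.9 0.42 1;0 0 0 0 0.9 0.42 1;0 0 0 0 0.9 0.42 1;0 0 0 0 0.9 0.42 1;0 0 0 0 0.9 0.42 1;0 0 0 0 0.9 0.42 1;0 0 0 0 0.9 0.42 1;0 0 0 0 0.9 0.42 1;0 0 0 0 0.9 0.42 1;0 0 0 0 0.9 0.42 1;0 0 0 0 0.9 0.42 1;0 0 0 0 0.9 0.42 1;0 0 0 0 0 0 1"

```text
time: 15.18
position: [0.4836, -0.1658, 0.1836]
orientation: [0.59, 0.778, 0.172, 0.131]
contact_force: [-0.4, -0.0, 0.1]
opening: 0.0
```

```bash
python3 st.py; python3 - <<'E'
from h import *
cal=cams.get_calibration("wrist");np.save("w10.npy",cal,allow_pickle=True)
s=cams.snapshot("wrist");save("wrist10",s);save("w10c",s[0:300,300:520],2)
E
```

```text
t 15.1833 tcp [ 0.4836 -0.1658  0.1836] tip rack [0.0113 0.0008] 0.0265 tilt 25.0 yawerr 0.04 F rack [-0.41  0.1 ] 0.1 q [-0.55 -0.11 -0.54  0.83  0.31  0.8 ]
```

View pics/w10c.png

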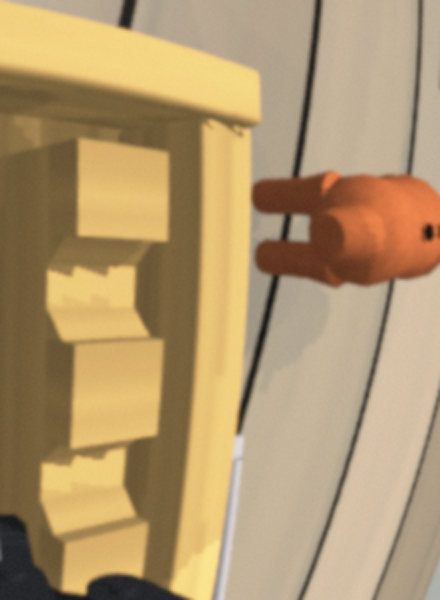

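```bash
python3 - <<'E'
from h import *
cal=np.load("w10.npy",allow_pickle=True).item()
yaw=.272;ex=np.array([np.cos(yaw),np.sin(yaw)]);ey=np.array([-ex[1],ex[0]]);c=np.array([.5435,-.1499])
f=lambda px,z:((plane(cal,px,z,True)[:,:2]-c)@np.c_[ex,ey]*1000).round(1).tolist()
print("rail front top",f([(339,95),(337,190)],.058))
print("rail rear top",f([(384,100),(381,195)],.058))
print("rail front bottom-ish at base",f([(323,95),(320,195)],.016))
print("left end",f([(362,72)],.058))
print("ledger front top",f([(400,85),(393.5,200)],.048))
E
```

```text
rail front top [[20.0, 78.2], [20.0, 43.2]]
rail rear top [[42.0, 78.1], [42.5, 39.4]]
rail front bottom-ish at base [[39.6, 82.2], [38.8, 31.1]]
left end [[30.6, 88.0]]
ledger front top [[61.3, 87.2], [60.2, 33.4]]
```

Rail rear top edge is at rack x≈42 mm, square, with its left end at 88.0 (still centred). Gap to the ledger is ~19 mm.

>>> servo_tool --commands "0 0 0 0 0.9 0.42 1;0 0 0 0 0.9 0.42 1;0 0 0 0 0.9 0.42 1;0 0 0 0 0.9 0.42 1;0 0 0 0 0.9 0.42 1;0 0 0 0 0.9 0.42 1;0 0 0 0 0.9 0.42 1;0 0 0 0 0.9 0.42 1;0 0 0 0 0.9 0.42 1;0 0 0 0 0.9 0.42 1;0 0 0 0 0.9 0.42 1;0 0 0 0 0.9 0.42 1;0 0 0 0 0.9 0.42 1;0 0 0 0 0.9 0.42 1;0 0 0 0 0 0 1"

```text
time: 16.48
position: [0.497, -0.1621, 0.1836]
orientation: [0.59, 0.778, 0.172, 0.131]
contact_force: [-0.1, -0.3, 0.5]
opening: 0.0004
```

>>> servo_tool --commands "0 0 0 0 0.45 0.21 1;0 0 0 0 0.45 0.21 1;0 0 0 0 0.45 0.21 1;0 0 0 0 0.45 0.21 1;0 0 0 0 0 0 1"

```text
time: 16.9
position: [0.4988, -0.1616, 0.1836]
orientation: [0.59, 0.778, 0.172, 0.131]
contact_force: [-0.3, -0.5, 0.1]
opening: -0.0002
```

>>> servo_tool --commands "0 0 0 0 0.45 0.21 1;0 0 0 0 0.45 0.21 1;0 0 0 0 0 0 1"

```text
time: 17.15
position: [0.4997, -0.1613, 0.1836]
orientation: [0.59, 0.778, 0.172, 0.131]
contact_force: [0.6, -0.5, 1.2]
opening: 0.0003
```

```bash
python3 st.py
```

```text
t 17.15 tcp [ 0.4997 -0.1613  0.1836] tip rack [0.028  0.0008] 0.0264 tilt 25.0 yawerr 0.03 F rack [ 0.43 -0.6 ] 1.21 q [-0.52 -0.08 -0.51  0.82  0.31  0.82]
```

>>> servo_tool --commands "0 0 0 0 0.45 0.21 1;0 0 0 0 0 0 1;0 0 0 0 0.45 0.21 1;0 0 0 0 0 0 1"

```text
time: 17.48
position: [0.5007, -0.161, 0.1836]
orientation: [0.59, 0.778, 0.172, 0.131]
contact_force: [-0.3, 0.3, -0.1]
opening: 0.0001
```

>>> servo_tool --commands "0 0 0 0 0.45 0.21 1;0 0 0 0 0 0 1"

```text
time: 17.65
position: [0.5011, -0.1609, 0.1836]
orientation: [0.59, 0.778, 0.172, 0.131]
contact_force: [-1.3, 0.2, -0.0]
opening: 0.0001
```

>>> servo_tool --commands "0 0 0 0 0.45 0.21 1;0 0 0 0 0 0 1"

```text
time: 17.82
position: [0.5016, -0.1608, 0.1835]
orientation: [0.59, 0.778, 0.172, 0.131]
contact_force: [-0.5, -0.6, -0.5]
opening: 0.0001
```

>>> servo_tool --commands "0 0 0 0 0.45 0.21 1;0 0 0 0 0 0 1"

```text
time: 17.98
position: [0.5021, -0.1607, 0.1836]
orientation: [0.59, 0.778, 0.172, 0.131]
contact_force: [-0.6, 0.4, -0.2]
opening: 0.0001
```

>>> servo_tool --commands "0 0 0 0 0.45 0.21 1;0 0 0 0 0 0 1"

```text
time: 18.15
position: [0.5026, -0.1605, 0.1836]
orientation: [0.59, 0.778, 0.172, 0.131]
contact_force: [-1.7, -0.3, 0.0]
opening: 0.0001
```

>>> servo_tool --commands "0 0 0 0 0.45 0.21 1;0 0 0 0 0 0 1"

```text
time: 18.32
position: [0.503, -0.1604, 0.1835]
orientation: [0.59, 0.778, 0.172, 0.131]
contact_force: [0.1, -0.2, 0.2]
opening: 0.0002
```

```bash
python3 st.py; python3 - <<'E'
from h import *
cal=cams.get_calibration("wrist");np.save("w11.npy",cal,allow_pickle=True)
s=cams.snapshot("wrist");save("wrist11",s);save("w11c",s[0:300,300:520],2)
E
```

```text
t 18.3167 tcp [ 0.503  -0.1604  0.1835] tip rack [0.0315 0.0008] 0.0264 tilt 25.0 yawerr 0.03 F rack [ 0.05 -0.22] 0.2 q [-0.52 -0.07 -0.51  0.82  0.3   0.83]
```

View pics/w11c.png

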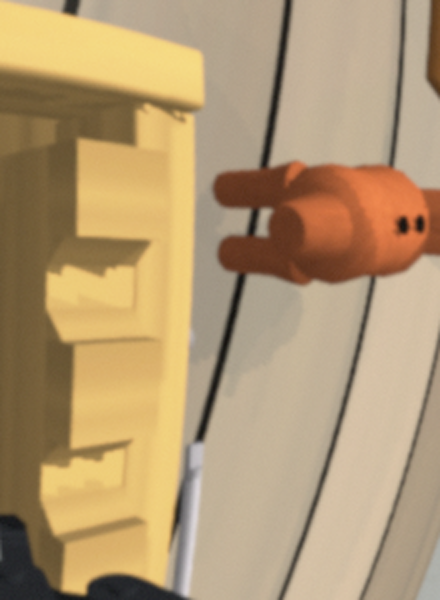

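The rail still sits at cols 339–384 and now overlaps the ledger's front edge, so contact is imminent. Going on in half-millimetre steps.

>>> servo_tool --commands "0 0 0 0 0.45 0.21 1;0 0 0 0 0 0 1;0 0 0 0 0 0 1"

```text
time: 18.62
position: [0.5033, -0.1603, 0.1836]
orientation: [0.59, 0.778, 0.172, 0.131]
contact_force: [-3.4, -0.2, 1.9]
opening: -0.0002
```

>>> servo_tool --commands "0 0 0 0 0.36 0.17 1;0 0 0 0 0 0 1;0 0 0 0 0 0 1"

```text
time: 18.87
position: [0.5034, -0.1603, 0.1836]
orientation: [0.591, 0.778, 0.172, 0.13]
contact_force: [-6.3, -0.9, 3.7]
opening: 0.0
```

>>> servo_tool --commands "0 0 0 0 0.36 0.17 1;0 0 0 0 0 0 1;0 0 0 0 0 0 1"

```text
time: 19.12
position: [0.5036, -0.1603, 0.1837]
orientation: [0.591, 0.778, 0.172, 0.13]
contact_force: [-8.2, -1.4, 5.1]
opening: -0.0001
```

>>> servo_tool --commands "0 0 0 0 0.35 0 1;0 0 0 0 0 0 1;0 0 0 0 0 0 1"

```text
time: 19.37
position: [0.5037, -0.1602, 0.1837]
orientation: [0.591, 0.778, 0.171, 0.13]
contact_force: [-9.0, -1.0, 6.0]
opening: 0.0001
```

>>> servo_tool --commands "0 0 0 0 0 0 1;0 0 0 0 0 0 1;0 0 0 0 0 0 1;0 0 0 0 0 0 1;0 0 0 0 0 0 1;0 0 0 0 0 0 1"

```text
time: 19.87
position: [0.5037, -0.1602, 0.1837]
orientation: [0.591, 0.778, 0.171, 0.13]
contact_force: [-8.4, -1.0, 6.4]
opening: -0.0001
```

```bash
python3 st.py; python3 - <<'E'
from h import *
F=[]
for i in range(4):
    cal=cams.get_calibration("wrist");s=cams.snapshot("wrist");F.append(get_state()["contact_force"])
print("meanF",np.mean(F,0).round(2))
np.save("w12.npy",cal,allow_pickle=True)
save("wrist12",s);save("w12c",s[0:300,300:520],2)
t=cams.snapshot("top");save("top12",t[110:260,240:420],4)
d=cams.snapshot("side");save("side12",d[130:250,230:390],4.5)
E
```

```text
t 19.8667 tcp [ 0.5037 -0.1602  0.1837] tip rack [0.0317 0.0008] 0.0263 tilt 24.8 yawerr -0.04 F rack [-8.38  1.31] 6.44 q [-0.52 -0.07 -0.5   0.82  0.3   0.83]
meanF [-8.38 -1.24  5.72]
```

View pics/w12c.png

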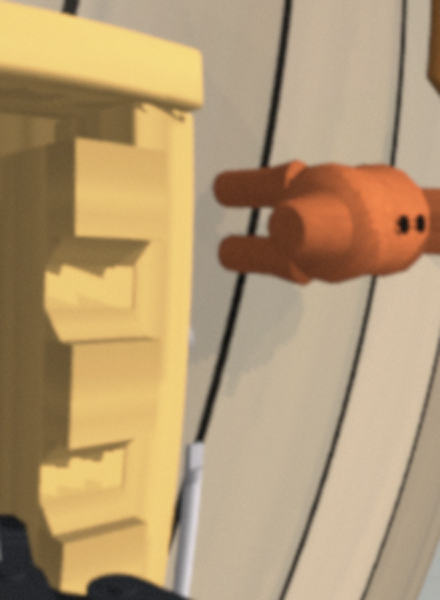

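View pics/top12.png

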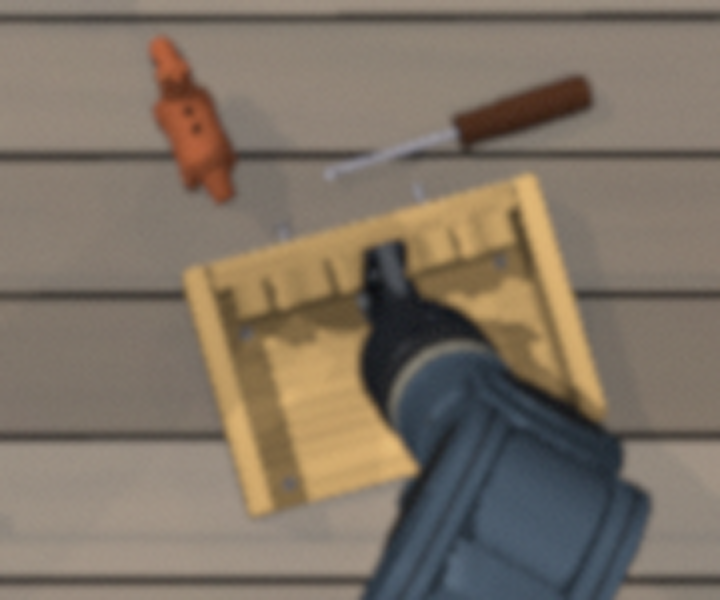

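View pics/side12.png

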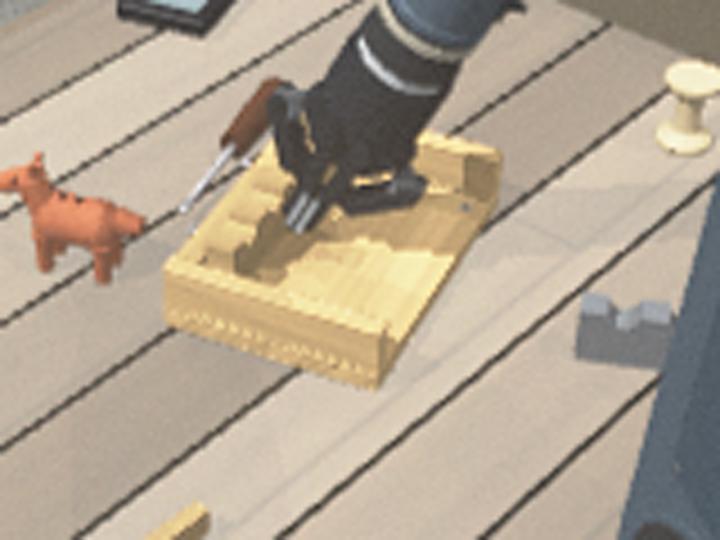

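```bash
python3 - <<'E'
from h import *
yaw=.272;ex=np.array([np.cos(yaw),np.sin(yaw)]);ey=np.array([-ex[1],ex[0]]);c=np.array([.5435,-.1499])
s=get_state();p,_=tool(s);F=s["contact_force"];T=s["wrist_torque"]
print("F",F,"T",T)
# line of action in rack x-z plane about TCP: T_ey = z*Fx - x*Fz (rel)
ey3=np.array([*ey,0]);ex3=np.array([*ex,0]);Ty=T@ey3;Fx=F@ex3;Fz=F[2]
tx=(p[:2]-c)@ex
for z in (.02,.025,.03,.035,.04,.05,.058,.065): 
    zr=z-p[2]; x=(zr*Fx-Ty)/Fz; print("z",z,"-> x rack mm",((tx+x)*1000).round(1))
Fy=F@ey3
print("lateral: Tz",T[2],"Ty",Ty,"Tx",T@ex3)
cal=np.load("w12.npy",allow_pickle=True).item()
f=lambda px,z:((plane(cal,px,z,True)[:,:2]-c)@np.c_[ex,ey]*1000).round(1).tolist()
print("rail front top",f([(337.5,95),(335.5,190)],.058))
print("rail rear top",f([(383,100),(377.5,195)],.058))
print("left end",f([(362,70.5)],.058),"cheek inner",f([(362,55),(375,56)],.052))
print("ledger rear top",f([(396.5,75),(395,160),(391.5,220)],.048))
E
```

```text
F [-8.90397706 -1.38226813  5.14903751] T [-0.20029233  1.38186666  0.15500847]
z 0.02 -> x rack mm -25.6
z 0.025 -> x rack mm -34.3
z 0.03 -> x rack mm -43.0
z 0.035 -> x rack mm -51.7
z 0.04 -> x rack mm -60.4
z 0.05 -> x rack mm -77.8
z 0.058 -> x rack mm -91.7
z 0.065 -> x rack mm -103.8
lateral: Tz 0.15500847231860937 Ty 1.3848732531214338 Tx 0.17832146404432872
rail front top [[39.9, 78.1], [39.8, 43.3]]
rail rear top [[61.9, 77.9], [60.9, 39.5]]
left end [[51.1, 88.5]] cheek inner [[56.0, 96.3], [63.0, 97.0]]
ledger rear top [[79.4, 91.4], [79.7, 52.3], [80.3, 23.6]]
```

Rail: front top edge at 39.9/39.8 mm (seat 40), left end at 88.5 (centred to ~0.5 mm), square. Push is ~8.5 N with ~5.7 N downward. Trimming to ~10 N with less down-load.

>>> servo_tool --commands "0 0 0 0 0.2 -0.1 1;0 0 0 0 0.2 -0.1 1;0 0 0 0 0 0 1;0 0 0 0 0 0 1;0 0 0 0 0 0 1;0 0 0 0 0 0 1"

```text
time: 20.67
position: [0.5038, -0.1601, 0.1838]
orientation: [0.591, 0.778, 0.171, 0.13]
contact_force: [-8.7, -1.6, 5.2]
opening: 0.0001
```

```bash
python3 st.py; python3 - <<'E'
from h import *
F=[]
for i in range(4): cams.snapshot("top");F.append(get_state()["contact_force"])
print(np.mean(F,0).round(2))
E
```

```text
t 20.6667 tcp [ 0.5038 -0.1601  0.1838] tip rack [0.0317 0.0008] 0.0264 tilt 24.8 yawerr -0.06 F rack [-8.81  0.82] 5.22 q [-0.52 -0.07 -0.5   0.82  0.3   0.83]
[-8.29 -1.45  4.78]
```

>>> servo_tool --commands "0 0 0 0 0.3 0.05 1;0 0 0 0 0.25 0 1;0 0 0 0 0 0 1;0 0 0 0 0 0 1;0 0 0 0 0 0 1;0 0 0 0 0 0 1;0 0 0 0 0 0 1"

```text
time: 21.45
position: [0.504, -0.1601, 0.1839]
orientation: [0.591, 0.777, 0.171, 0.129]
contact_force: [-10.7, -2.0, 5.8]
opening: -0.0001
```

```bash
python3 st.py
```

```text
t 21.45 tcp [ 0.504  -0.1601  0.1839] tip rack [0.0318 0.0008] 0.0264 tilt 24.7 yawerr -0.09 F rack [-10.8    0.95] 5.76 q [-0.52 -0.07 -0.5   0.82  0.3   0.83]
```

>>> servo_tool --commands "0 0 0 0 0 0 1;0 0 0 0 0 0 1;0 0 0 0 0 0 1;0 0 0 0 0 0 1"

```text
time: 21.78
position: [0.504, -0.1601, 0.1839]
orientation: [0.591, 0.777, 0.171, 0.129]
contact_force: [-9.5, -1.8, 6.7]
opening: -0.0001
```

>>> servo_tool --commands "0 0 0 0 0 0 1;0 0 0 0 0 0 1;0 0 0 0 0 0 1;0 0 0 0 0 0 1"

```text
time: 22.12
position: [0.504, -0.1601, 0.1839]
orientation: [0.591, 0.777, 0.171, 0.129]
contact_force: [-10.9, -1.9, 6.4]
opening: 0.0001
```

Steady ~10.5 N into the ledger. One last look before handing in.

```bash
python3 - <<'E'
from h import *
yaw=.272;ex=np.array([np.cos(yaw),np.sin(yaw)]);ey=np.array([-ex[1],ex[0]]);c=np.array([.5435,-.1499])
cal=cams.get_calibration("wrist");s=cams.snapshot("wrist");save("w13c",s[30:300,300:460],2.2)
t=cams.snapshot("top");save("top13",t)
E
```

```text
(no output)
```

View pics/top13.png

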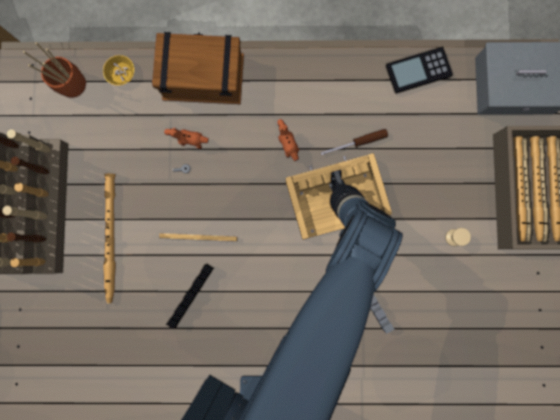

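View pics/w13c.png

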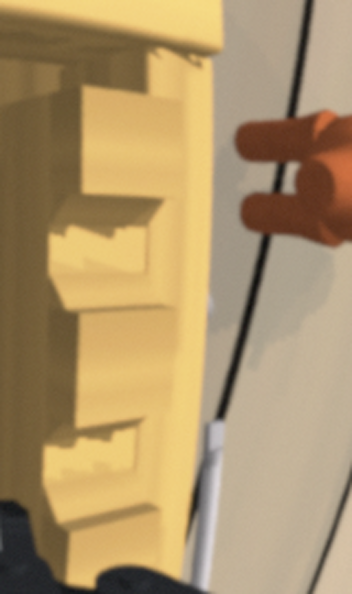

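Rail lies along the ledger with no visible gap. The strip (198,237), charm, horses, spool, screwdriver and recorder are at the same pixels as at the start. Handing in.

```bash
python3 st.py; python3 - <<'E'
from station import order
print(order.close_job())
E
```

```text
t 22.2167 tcp [ 0.504  -0.1601  0.1839] tip rack [0.0318 0.0008] 0.0264 tilt 24.7 yawerr -0.09 F rack [-9.14  0.56] 6.74 q [-0.52 -0.07 -0.5   0.82  0.3   0.83]
the job is handed in; nothing more can be done
None
```

The notched rail is on the rack base, notches up and flush against the ledger. I handed the job in at 22.2 s with the closed fingertips still pushing it.

I gripped the rail by its middle tooth, set it down centred in the bay and let go. Then I slid it back about 42 mm at roughly 12 mm/s, slowing to half-millimetre steps before it touched the ledger.

**What the last checks showed:**
- **Seating:** the rail's front edge measured 39.8–39.9 mm in the rack's x, against 40 mm when seated. No gap to the ledger was visible.
- **Centring:** I measured only the left end, at 88.0–88.5 mm against an ideal 88 mm. That puts it within about 0.5 mm of centre.
- **Push:** the last readings were about 9–11 N along the rack's x, the final one 9.1 N.
- **Everything else:** the strip, charm, both horses, spool, screwdriver and recorder look unmoved in the top view.

**What disagreed or could not be confirmed:**
- The fingers also press down on the rail with about 6 N, which I did not manage to trim away.
- The 1–2 N sliding drag did not show clearly in the force readings.
- The rail's rear edge read 61.9 and 60.9 mm at two places. I put this down to picking the pixels by eye.
- The wrist torque did not pin down exactly where the fingers touch, but it fits a low push at the tip.

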